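# Load the bottle shaker, clamp the bottles and switch it on

## Robot

A 6-joint arm with a two-finger parallel gripper is mounted at the origin on a cart in front of the work surface, level with it; the furniture and walls round the work are solid. World frame = base frame: x ahead of the robot, y to its left, z up, the work surface at z = 0. Lengths are in m, angles in degrees, forces in N, time in s.
With the tool pointing down it reaches from about 0.35 to 1 m from the base axis. Payload 7.1 kg.
Tool frame: the origin (TCP) lies between the finger pads; the fingertips stand 14 mm ahead of it and the grasp point (between the pads) lies 5 mm behind it; z points along the fingers, y is the line along which they close (so a half turn about z gives the same grasp; the last joint's range is limited). The gripper opens to 85 mm and grips with 20 to 120 N. Pads are 22 mm wide; open, the fingers measure 114 mm over their backs; the gripper's body (76 mm by 85 mm) begins 54 mm behind the grasp point. The pads swing forward as they close: fully open they stand 13 mm farther back than shut.
Start: joints at [64.343, 24.242, 93.386, -0, 62.372, -1.089], TCP at [0.26, 0.568, 0.22] pointing down, gripper open.
Joint ranges: [-172.04, 172.04], [-51.8, 120.97], [4.93, 147.93], [-75.15, 255.16], [6.16, 154.13], [-145.62, 145.62]. Speed limits (degrees/s): [136.94, 136.94, 172.46, 180, 180, 180].

## Interface

Orientations are given as [roll, pitch, yaw] about the fixed x, y, z axes, in that order (R = Rz(yaw) Ry(pitch) Rx(roll)).
In Python, from cell import arm, eyes gives the robot as it stands.
- The arm moves only by the tool carry_out, never from a script. Its arguments are lists of equal length, an entry for each row: "xyz": the shift along the tool's x, y, z in units of 40 mm (1.0 is 40 mm), a list of three; "roll": the turn about the tool's z in units of 8 degrees (1.0 is 8 degrees); "jaw": the opening in per cent of the stroke, from 0 (shut) to 100 (fully open). In form: {"xyz": [[tx, ty, tz], ...], "roll": [roll, ...], "jaw": [jaw, ...]}. A call has 1 to 20 rows; each row is the pose to reach, as a shift and turn from the pose commanded when the call began, along the tool's axes at that moment; what a row does not reach only later rows make up. A row lasts 1/8 s, in which the tool goes at most 62.5 mm and 10.7 degrees, less where a joint would pass 70% of its speed; a pose out of reach is approached as far as the arm can. A call with a gripper value outside its range is refused whole. The fingers move at their own pace and stop on an object; "newtons" is the grip in N (left out, the last holds). Time passes only in rows, so rows that repeat a pose let the fingers close. It gives the time, the measured TCP pose, the force, the opening and the grip force at its end, in the units of the state.
- arm.sense(): the state, without advancing time (a new reading comes with each control period).
- eyes.get_image(name): name is "side" or "top"; returns the picture (420x560x3 uint8, red, green, blue); there is no depth.
- eyes.camera_info(name): a dict with "fx", "fy", "cx", "cy" (pixels), "R" (3x3) and "t" (3): a world point X has camera coordinates R X + t. Camera axes: x right, y down, z forward; pixel columns grow to the right and rows downward; lengths in m; the calibration is good to about 2 mm. A picture is of the moment at which its call begins. camera_info takes no time and is no camera call.
- arm.sign_off(): hands the job in; it is judged then, once.
The state is a dict: "time": time; "qpos": joint angles; "qvel": joint speeds; "joint_efforts": joint torques, N m; "ee_pos": TCP position; "ee_rot": TCP orientation; "ft_force": force on the tool from outside, world axes, zero at the start; "ft_torque": the same for the moment, N m; "finger_gap": finger opening in m; "grip_force": force on a finger pad.
Only numpy, scipy, OpenCV 4.12 (cv2) and the standard library are available. Lean on these libraries where they do the work, as an engineer would, in place of code of your own. Each camera call takes 0.05 s, during which the arm holds its last target. There are 200 camera calls.

## Task

Stand all the white sample bottles that are on the right of the bench, in front of the balance, upright in the open tray of the bottle shaker, then push the tray fully home into its catch and screw the clamp knob down clockwise until it stops tight, so that the plate holds the bottles; last, switch the shaker on with its toggle. Leave the glassware and the timer behind the work where they are.

Things in the scene. Friction and masses are not known exactly. Their poses are not given: they have to be found in the camera images.
- bottle_1_mid (a point): centre, half-way up (40 mm above its underside), of a sample bottle: round, white plastic, screw cap, 39 mm in diameter, 80 mm tall (body straight to about 60 mm, cap 30 mm wide), 60 to 105 g; starts standing on the bench at the right, in front of the balance. Three or four alike are there; an absent one has no reading. Similar bottles far back left are not part of the job
- bottle_2_mid (a point): centre, half-way up (40 mm above its underside), of a sample bottle: round, white plastic, screw cap, 39 mm in diameter, 80 mm tall (body straight to about 60 mm, cap 30 mm wide), 60 to 105 g; starts standing on the bench at the right, in front of the balance. Three or four alike are there; an absent one has no reading. Similar bottles far back left are not part of the job
- bottle_3_mid (a point): centre, half-way up (40 mm above its underside), of a sample bottle: round, white plastic, screw cap, 39 mm in diameter, 80 mm tall (body straight to about 60 mm, cap 30 mm wide), 60 to 105 g; starts standing on the bench at the right, in front of the balance. Three or four alike are there; an absent one has no reading. Similar bottles far back left are not part of the job
- bottle_4_mid (a point): centre, half-way up (40 mm above its underside), of a sample bottle: round, white plastic, screw cap, 39 mm in diameter, 80 mm tall (body straight to about 60 mm, cap 30 mm wide), 60 to 105 g; starts standing on the bench at the right, in front of the balance. Three or four alike are there; an absent one has no reading. Similar bottles far back left are not part of the job
- shaker: bottle shaker, a white machine fixed on the bench: plinth 140 mm deep (x), 313 mm long (y from -128 to +185), 38 mm high; a portal over its middle; control box at its +y end, 57 mm long, 86 mm high. Origin at bench level under the knob's axis; x away from the robot, y to the left, z up; turned by up to 0.1 rad
- beam_mid (a point): centre of the top of the portal's cross beam, under the knob: 136 mm long (x), 40 mm wide, 20 mm thick, top 178 mm above the bench, on two 16 mm columns 56 mm either side in x
- plate_under (a point): centre of the underside of the clamp's pressure plate, rubber-faced aluminium, 54 mm (x) by 204 mm (y), 12 mm thick, hung under the beam; 137 mm above the bench with the clamp fully open, 12 mm lower when tight with nothing under it; sprung, it gives up to 6 mm on what it meets. Bottle tops in the tray are about 128 mm above the bench
- tray_floor (a point): centre of the tray's floor, 48 mm above the bench. The steel tray is 52 mm (x) by 204 mm (y) inside, walls 4 mm thick, rim 28 mm above its floor; axes as the shaker's. Four bottles stand in it in one row with room to spare. It starts open: pulled out of the shaker to -y (to the right seen from the robot), clear of the pressure plate
- tray (a joint): how far the tray is open, in m: 0 = fully home at its stop, 0.24 = fully out. It slides along the shaker's y on damped runners (1 to 5 N, more when pushed faster); about 15 mm before the stop a spring catch resists (another 3 N or so), over the last 5 mm it draws the tray to the stop and holds it
- tray_handle (a point): middle of the tray's bar handle: a steel bar 10 mm thick, 80 mm long along x, 66 mm above the bench, 33 mm out (to -y) from the tray's front panel (panel 44 mm high, its lower edge 42 mm above the bench)
- knob_grip (a point): centre of the knurled black clamp knob on top of the portal: 40 mm in diameter, 30 mm high, on a vertical screw; point on the axis at half its height (213 mm above the bench when fully open). It comes down 8 mm a turn; its underside is 20 mm above the cross beam when fully open, 8 mm when tight
- clamp_knob (a joint): turning of the clamp knob, in rad: 0 = fully open, grows clockwise seen from above, 9.42 (one and a half turns) = tight against its stop. Starts between 0 and 1.5. Turns with about 0.1 N m and stays where it is left. The plate meets the bottles about 2.4 rad before the stop
- switch (a joint): the toggle switch on top of the control box, in rad: 0 = off (leans towards the robot, -x), 0.8 = on (leans away, +x); it stays where it is left
- switch_tip (a point): centre of the toggle's ball tip (16 mm in diameter), 48 mm from its pivot, which lies 88 mm above the bench; swings in the shaker's x-z plane; needs about 1 to 2 N at the tip
- flask: bystander, leave it alone: a 100 ml conical glass flask, 64 mm wide, 106 mm tall, on the bench behind the work; origin at the centre of its underside
- beaker: bystander, leave it alone: a 100 ml glass beaker, 51 mm wide, 68 mm tall, on the bench behind the work; origin at the centre of its underside
- timer: bystander, leave it alone: a flat white digital timer, 60 x 62 x 18 mm, on the bench behind the work; origin at the centre of its underside
Not all that is in view belongs to the job. Leave any yellow look-alike of the part that bears bottle_4_mid alone.

How it is judged (in metres and radians):
On the way, in this order (a step that is already met when the one before it is completed fails the run):
1. all sample bottles stand upright in the tray (x of bottle_1_mid in the frame of tray_floor between -0.02 and 0.02 m and y of bottle_1_mid in the frame of tray_floor between -0.09 and 0.09 m and z of bottle_1_mid in the frame of tray_floor between 0.03 and 0.046 m and angle between each of bottle_1_mid, bottle_2_mid, bottle_3_mid, bottle_4_mid's own z axis and vertical below 0.12 rad and x of bottle_2_mid in the frame of tray_floor between -0.02 and 0.02 m and y of bottle_2_mid in the frame of tray_floor between -0.09 and 0.09 m and z of bottle_2_mid in the frame of tray_floor between 0.03 and 0.046 m and x of bottle_3_mid in the frame of tray_floor between -0.02 and 0.02 m and y of bottle_3_mid in the frame of tray_floor between -0.09 and 0.09 m and z of bottle_3_mid in the frame of tray_floor between 0.03 and 0.046 m and x of bottle_4_mid in the frame of tray_floor between -0.02 and 0.02 m and y of bottle_4_mid in the frame of tray_floor between -0.09 and 0.09 m and z of bottle_4_mid in the frame of tray_floor between 0.03 and 0.046 m), for 0.2 s.
2. the tray, with the bottles in it, is pushed home into its catch (value of joint tray below 0.004 m), for 0.2 s.
3. the clamp knob is screwed down to its stop (value of joint clamp_knob above 9.2 rad), for 0.2 s.
4. the shaker is switched on (value of joint switch above 0.65 rad), for 0.2 s.
At the end, for the whole second after the job is handed in: Every bottle present stands in the tray (centre within 20 mm across and 90 mm lengthwise of the tray's middle, leaning under 0.12 rad), the tray is under 4 mm open, the knob is at 9.2 of 9.42 rad or more and the toggle at 0.65 of 0.8 rad or more (all of step 1 and value of joint tray below 0.004 m and value of joint clamp_knob above 9.2 rad and value of joint switch above 0.65 rad); the robot touches nothing.
It fails at once if the flask is shoved away or knocked over (distance of flask from where it was at the start of the episode above 0.03 m or angle between flask's own z axis and vertical above 0.5 rad).
It fails at once if the beaker is shoved away or knocked over (distance of beaker from where it was at the start of the episode above 0.03 m or angle between beaker's own z axis and vertical above 0.5 rad).
It fails at once if the timer is shoved away or knocked over (distance of timer from where it was at the start of the episode above 0.03 m or angle between timer's own z axis and vertical above 0.5 rad).
Of bottle_1, bottle_2, bottle_3, bottle_4 only 3 to 4 are there at a start; the rules pass over those that are not, and their reading is None.
Once in a run the grip may slacken for a moment while it holds something.
It also fails if it takes over 210 s, if anything falls off the work surface, if the arm or the gripper's body presses on something with over 40 N, if the wrist force passes 120 N, or if a joint passes its speed limit or range.

## Working session

There is one attempt and no reset: what is moved stays moved. The work goes in short steps, Python scripts to look and compute and a tool call to move; the robot and the scene stay as the last step left them, time stands still between calls to the robot, and variables do not carry over. Pictures are saved under pics/ and viewed, at most 14 in all, crops included, and the job is handed in when it is done.

Besides the shell and the picture viewer there is one more tool, called after ">>>" as name(argument=value, ...), one argument or row to a line, values as JSON. carry_out: Moves the arm, as the interface text tells. Its arguments: {"type":"object","properties":{"xyz":{"type":"array"},"roll":{"type":"array"},"jaw":{"type":"array"},"newtons":{"type":"number"}},"required":["xyz","roll","jaw"]}

```bash
mkdir -p pics; ls
python3 - <<'E'
from cell import arm, eyes
import cv2
for n in("side","top"):
    im=eyes.get_image(n); cv2.imwrite(f"pics/{n}0.png",im[:,:,::-1]); print(n,eyes.camera_info(n))
s=arm.sense(); print(s)
E
```

```text
pics
side {'fx': 383.32234684964675, 'fy': 383.32234684964675, 'cx': 287.06023887816747, 'cy': 206.0303045136597, 'R': array([[ 0.92403601, -0.38223702, -0.00723237],
       [-0.32909764, -0.7856626 , -0.52385974],
       [ 0.19455638,  0.48644542, -0.85177384]]), 't': array([-0.50281645,  0.27636763,  1.0924532 ])}
top {'fx': 500.904835473223, 'fy': 500.904835473223, 'cx': 286.5772957416137, 'cy': 218.82134069365077, 'R': array([[-0.02820991, -0.99947158,  0.01614826],
       [-0.99660068,  0.02687062, -0.07787842],
       [ 0.07740336, -0.01829031, -0.99683207]]), 't': array([-0.00319895,  0.58131834,  1.48375161])}
{'time': 0.1, 'qpos': array([ 6.43464214e+01,  2.42798771e+01,  9.34272484e+01, -7.70542440e-04,
        6.23711261e+01, -1.08950494e+00]), 'qvel': array([-0.08014468, -0.10633505, -0.06239305, -0.01681613, -0.06110884,
       -0.06690429]), 'joint_efforts': array([ 4.65200606e-05, -5.58423293e+01, -2.82447034e+01, -2.13537476e-05,
        2.88454401e-03,  7.31423135e-07]), 'ee_pos': array([0.25958969, 0.5679864 , 0.219524  ]), 'ee_rot': array([-1.79921750e+02, -8.05832934e-04,  1.55436284e+02]), 'ft_force': array([ 0.38763037, -0.06111377, -0.32924666]), 'ft_torque': array([-0.02312483,  0.00473906, -0.01083073]), 'grip_force': 0.0, 'finger_gap': 0.08513179338256179}
```

View pics/side0.png

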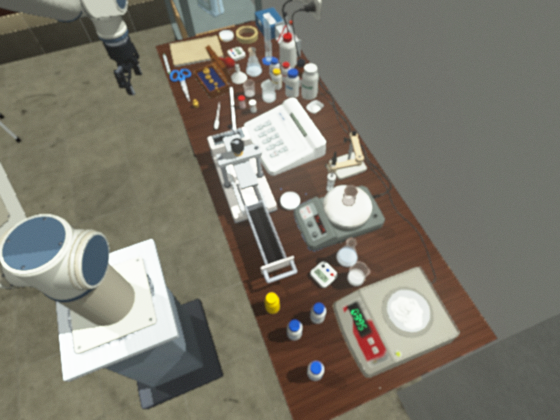

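View pics/top0.png

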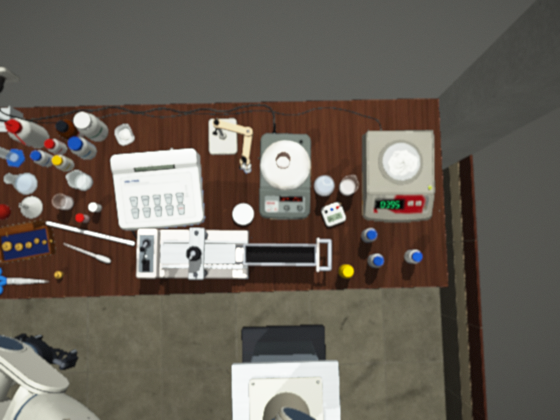

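The pictures show three blue-capped white bottles in front of the balance: top (370,235), (376,260), (414,257) and side (319,313), (295,329), (316,370). These could be taken for them:
- the yellow bottle at top (347,271), which is the look-alike
- the far-left bottles at top (75,147) and (40,157)
- the glassware at (324,186) and (348,184)

I choose the three blue-capped ones. The tray runs from top (248,254) to its handle at (328,254), and the knob is at (193,255).

```bash
cat > h.py <<'E'
from cell import arm, eyes
import numpy as np, cv2
def ray(n,u,v):
    c=eyes.camera_info(n); R=c['R'];o=-R.T@c['t']
    d=R.T@np.array([(u-c['cx'])/c['fx'],(v-c['cy'])/c['fy'],1]); return o,d/np.linalg.norm(d)
def onz(n,u,v,z):
    o,d=ray(n,u,v); return o+d*(z-o[2])/d[2]
def tri(p,q):
    (a,d),(b,e)=ray("side",*p),ray("top",*q)
    s=np.linalg.lstsq(np.c_[d,-e],b-a,rcond=None)[0]
    P,Q=a+s[0]*d,b+s[1]*e; return (P+Q)/2,np.linalg.norm(P-Q)
def proj(n,X):
    c=eyes.camera_info(n); p=c['R']@np.array(X)+c['t']; return np.array([c['fx']*p[0]/p[2]+c['cx'],c['fy']*p[1]/p[2]+c['cy']])
def blobs(im,lo,hi,amin=15):
    hsv=cv2.cvtColor(im,cv2.COLOR_RGB2HSV); m=cv2.inRange(hsv,lo,hi)
    k,l,st,c=cv2.connectedComponentsWithStats(m)
    return [(c[i].round(1),st[i,4]) for i in range(1,k) if st[i,4]>=amin]
E
python3 - <<'E'
from h import *
B={}
for n in("side","top"):
    im=cv2.imread(f"pics/{n}0.png")[:,:,::-1]
    B[n]=[c for c,a in blobs(im,(100,120,60),(125,255,255)) if (c[1]>280 if n=="side" else c[0]>350)]
    print(n,B[n])
for q in B['top']:
    print('top z=.075',onz('top',*q,.075).round(4),[ (tri(p,q)[0].round(4),tri(p,q)[1].round(4)) for p in B['side'] if tri(p,q)[1]<.015])
t=cv2.imread("pics/top0.png")[215:290,130:350]; s=cv2.imread("pics/side0.png")[120:290,195:315]
s2=cv2.imread("pics/top0.png")[215:290,330:440]
a=cv2.resize(t,None,fx=3.5,fy=3.5,interpolation=cv2.INTER_CUBIC)
cv2.imwrite("pics/c1.png",np.vstack([a,np.hstack([cv2.resize(s2,(385,262),interpolation=cv2.INTER_CUBIC),np.zeros((262,385,3),np.uint8)])]))
cv2.imwrite("pics/c2.png",cv2.resize(s,None,fx=3.5,fy=3.5,interpolation=cv2.INTER_CUBIC))
E
```

```text
side [array([318.3, 307.8]), array([293.9, 324.6]), array([315.5, 367.2])]
top [array([371.5, 234.5]), array([417. , 256.3]), array([378.1, 260.8])]
top z=.075 [ 0.5247 -0.2635  0.075 ] [(array([ 0.5243, -0.2614,  0.0866]), np.float64(0.0002))]
top z=.075 [ 0.4579 -0.3931  0.075 ] [(array([ 0.4577, -0.3894,  0.088 ]), np.float64(0.0005))]
top z=.075 [ 0.4481 -0.2795  0.075 ] [(array([ 0.4486, -0.2769,  0.0884]), np.float64(0.0008))]
```

View pics/c1.png

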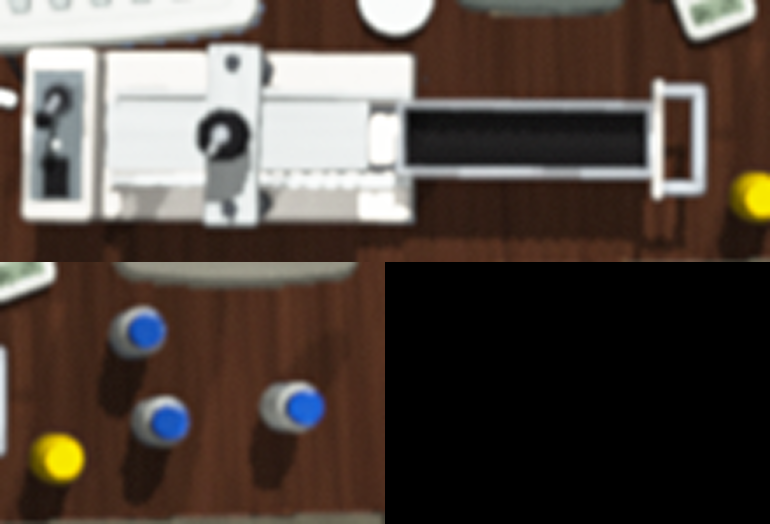

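View pics/c2.png

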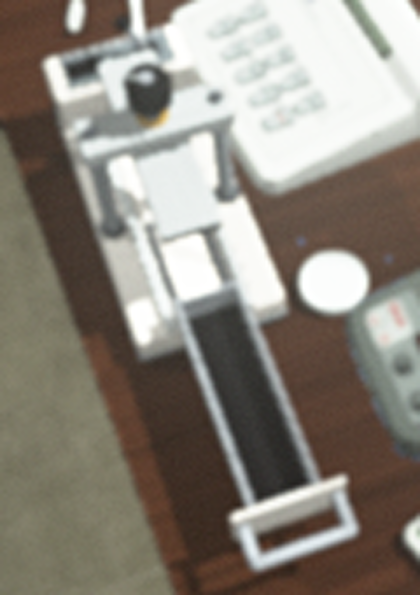

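The close crops confirm three blue-capped white bottles and a separate yellow one at top (347,271). They also show the open tray, its handle and the clamp. Now I locate the shaker geometry.

Run:
```python
from h import *
T=lambda X,Y,z: onz('top',130+X/3.5,215+Y/3.5,z)
S=lambda X,Y,z: onz('side',195+X/3.5,120+Y/3.5,z)
for nm,X,Y,z in [('beamTL',207,45,.178),('beamTR',262,45,.178),('beamBL',205,223,.178),('beamBR',258,223,.178),('knobtop',222,134,.225),
 ('trayinTL',404,104,.076),('trayinBL',402,173,.076),('trayinTR',648,104,.076),('trayinBR',648,175,.076),('hT',702,87,.07),('hB',702,190,.07),
 ('box1',25,48,.086),('box2',97,48,.086),('box3',22,218,.086),('box4',95,220,.086),('tog?',60,95,.132),('tog?2',55,178,.132),('plTR',413,55,.038),('plBR',413,218,.038),('yellow',347*3.5-455,271*3.5-752,.08)]:
    print(nm,T(X,Y,z).round(4))
print('side: knobtop',S(150,78,.225).round(4),'hL',S(262,563,.071).round(4),'hR',S(350,528,.071).round(4))
s=cv2.imread("pics/side0.png")[120:190,195:275]
t=cv2.imread("pics/top0.png")[220:285,130:210]
cv2.imwrite("pics/c3.png",np.hstack([cv2.resize(s,(400,350),interpolation=cv2.INTER_CUBIC),cv2.resize(t,(400,325),interpolation=cv2.INTER_CUBIC)[:350] if 0 else cv2.copyMakeBorder(cv2.resize(t,(400,325),interpolation=cv2.INTER_CUBIC),0,25,0,0,0)]))
```

```text
beamTL [0.5517 0.2458 0.178 ]
beamTR [0.5505 0.2037 0.178 ]
beamBL [0.4161 0.2491 0.178 ]
beamBR [0.4149 0.2089 0.178 ]
knobtop [0.4826 0.2273 0.225 ]
trayinTL [0.5052 0.1026 0.076 ]
trayinBL [0.4486 0.1054 0.076 ]
trayinTR [ 0.4996 -0.0987  0.076 ]
trayinBR [ 0.4412 -0.0968  0.076 ]
hT [ 0.5126 -0.1445  0.07  ]
hB [ 0.4275 -0.1415  0.07  ]
box1 [0.5592 0.4104 0.086 ]
box2 [0.5576 0.3518 0.086 ]
box3 [0.4211 0.4135 0.086 ]
box4 [0.4178 0.3545 0.086 ]
tog? [0.5182 0.3702 0.132 ]
tog?2 [0.453  0.3745 0.132 ]
plTR [0.5475 0.0965 0.038 ]
plBR [0.4102 0.0996 0.038 ]
yellow [ 0.4211 -0.1876  0.08  ]
side: knobtop [0.4879 0.232  0.225 ] hL [ 0.4362 -0.139   0.071 ] hR [ 0.5112 -0.1387  0.071 ]
```

View pics/c3.png

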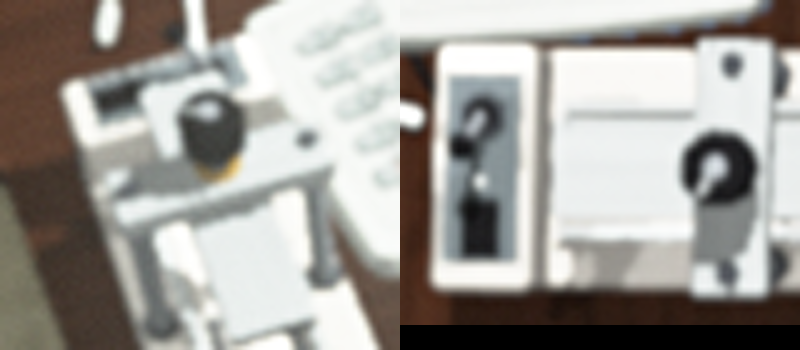

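Run:
```python
from h import *
b=np.array([.4833,.2269]); X=np.array([1,-.032]); Y=np.array([.032,1])
for nm,x,y,z in [('tip off',-.019,.156,.132),('pivot',0,.156,.088),('tip on',.019,.156,.132),('box-',-.07,.156,.086),('box+',.07,.156,.086)]:
    w=np.r_[b+x*X+y*Y,z]; p=proj('top',w); q=proj('side',w); print(nm,w.round(3),'c3 top',((p-[130,220])*5+[400,0]).round(),'c3 side',((q-[195,120])*5).round())
```

```text
tip off [0.469 0.384 0.132] c3 top [462. 200.] c3 side [130.  51.]
pivot [0.488 0.383 0.088] c3 top [484. 166.] c3 side [167.  89.]
tip on [0.507 0.382 0.132] c3 top [464. 131.] c3 side [186.  36.]
box- [0.418 0.385 0.086] c3 top [482. 290.] c3 side [ 67. 119.]
box+ [0.558 0.381 0.086] c3 top [488.  44.] c3 side [266.  63.]
```

```bash
cat >> h.py <<'E'
def go(x,y,z,yaw=None,fr=None):
    """tool-axis units from pose fr=(x,y,z,yaw) (default measured) to a world point, tool pointing down"""
    s=arm.sense(); p=np.array(s['ee_pos']) if fr is None else np.array(fr[:3]); a=s['ee_rot'][2] if fr is None else fr[3]
    d=np.array([x,y,z])-p; c,sn=np.cos(np.radians(a)),np.sin(np.radians(a))
    r=0 if yaw is None else -(((yaw-a)+180)%360-180)/8
    return [round(v/.04,3) for v in (c*d[0]+sn*d[1], sn*d[0]-c*d[1], -d[2])], round(r,3)
E
python3 - <<'E'
from h import *
print(go(.5245,-.2625,.2,8.2), go(.3,.3,.3,100),
 'A down',go(.5245,-.2625,.046,fr=(.5245,-.2625,.2,8.2)))
print('tip',tri((229.6,126.6),(142.4,249.4)))
print('balance front',onz('top',397,221,.06), onz('top',397,221,.03))
E
```

```text
([np.float64(-14.654), np.float64(-16.13), np.float64(0.488)], np.float64(18.405)) ([np.float64(-3.704), np.float64(-5.673), np.float64(-2.012)], np.float64(6.93)) A down ([np.float64(0.0), np.float64(0.0), np.float64(3.85)], 0)
tip (array([0.49875516, 0.38133617, 0.13921399]), np.float64(0.0007596616955238764))
balance front [ 0.56292747 -0.34318359  0.06      ] [ 0.56494587 -0.3503847   0.03      ]
```

>>> carry_out(
  xyz=[
    [0, 0, -1.5],
    [-1.2, -1.9, -2],
    [-2.4, -3.8, -2],
    [-3.7, -5.6, -2],
    [-5.5, -7.4, -2],
    [-7, -9, -2],
    [-8.5, -10.5, -2],
    [-10, -12, -2],
    [-11.5, -13.5, -1.5],
    [-13, -15, -1],
    [-14.654, -16.13, 0],
    [-14.654, -16.13, 0.488],
    [-14.654, -16.13, 0.488],
    [-14.654, -16.13, 0.488],
    [-14.654, -16.13, 0.488],
    [-14.654, -16.13, 0.488],
    [-14.654, -16.13, 0.488],
    [-14.654, -16.13, 0.488],
    [-14.654, -16.13, 0.488],
    [-14.654, -16.13, 0.488],
  ],
  roll=[0, 1.2, 2.4, 3.6, 4.8, 6, 7.2, 8.4, 9.6, 10.8, 12, 13.2, 14.4, 15.6, 16.8, 18, 18.405, 18.405, 18.405, 18.405],
  jaw=[75, 75, 75, 75, 75, 75, 75, 75, 75, 75, 75, 75, 75, 75, 75, 75, 75, 75, 75, 75],
  newtons=40,
)

```text
time: 2.6
ee_pos: [0.5247, -0.2618, 0.2009]
ee_rot: [180.0, -0.0, 8.3]
ft_force: [0.8, -0.4, -0.1]
finger_gap: 0.0639
grip_force: 0.0
```

>>> carry_out(
  xyz=[
    [0, 0, 1.4],
    [0, 0, 2.6],
    [0, 0, 3.5],
    [0, 0, 3.87],
    [0, 0, 3.87],
    [0, 0, 3.87],
    [0, 0, 3.87],
    [0, 0, 3.87],
    [0, 0, 3.87],
    [0, 0, 3.87],
    [0, 0, 3.87],
    [0, 0, 3.4],
    [0, 0, 2.5],
    [0, 0, 1.2],
    [0, 0, -0.2],
    [0, 0, -0.5],
    [0, 0, -0.5],
  ],
  roll=[0, 0, 0, 0, 0, 0, 0, 0, 0, 0, 0, 0, 0, 0, 0, 0, 0],
  jaw=[75, 75, 75, 75, 75, 35, 35, 35, 35, 35, 35, 35, 35, 35, 35, 35, 35],
)

```text
time: 4.72
ee_pos: [0.5249, -0.2623, 0.2223]
ee_rot: [179.9, -0.1, 8.2]
ft_force: [-0.5, -0.3, -2.3]
finger_gap: 0.0307
grip_force: 33.8
```

Run:
```python
from h import *
print(arm.sense()['ee_pos'],go(.4766,.053,.22,88.2),go(.4766,.053,.096,fr=(.4766,.053,.22,88.2)))
```

```text
[ 0.52494495 -0.26232782  0.22232195] ([np.float64(-0.074), np.float64(-7.975), np.float64(0.058)], np.float64(-10.002)) ([np.float64(0.0), np.float64(0.0), np.float64(3.1)], 0)
```

Run:
```python
from h import *
im=eyes.get_image('side'); q=proj('side',(.525,-.262,.2)).astype(int); print(q)
cv2.imwrite('pics/g1.png',cv2.resize(im[max(q[1]-80,0):q[1]+90,max(q[0]-100,0):q[0]+100,::-1],None,fx=3.5,fy=3.5,interpolation=cv2.INTER_CUBIC))
```

```text
[321 293]
```

View pics/g1.png

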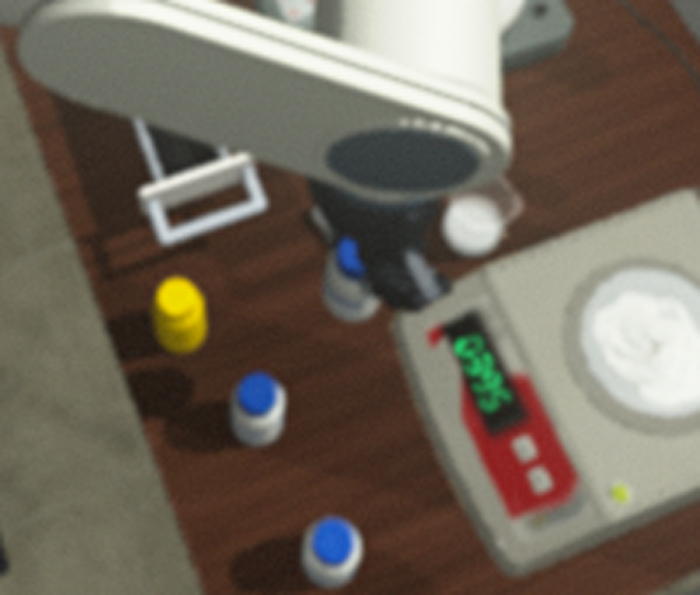

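Run:
```python
from h import *
for z in (.2,.21,.22): print(z,proj('side',(.525,-.262,z)),proj('top',(.525,-.262,z)))
```

```text
0.2 [321.68355547 293.51092575] [379.64639406 232.18840383]
0.21 [321.98435122 292.08914118] [380.41059707 231.99379803]
0.22 [322.29097153 290.63982538] [381.18643142 231.79623029]
```

>>> carry_out(
  xyz=[
    [0, -1, 0],
    [0, -2, 0],
    [0, -3, 0],
    [0, -4, 0],
    [0, -5, 0],
    [0, -6, 0],
    [0, -7, 0],
    [-0.074, -7.6, 0],
    [-0.074, -7.975, 0.058],
    [-0.074, -7.975, 0.7],
    [-0.074, -7.975, 1.5],
    [-0.074, -7.975, 2],
    [-0.074, -7.975, 2.3],
    [-0.074, -7.975, 2.3],
    [-0.074, -7.975, 2.3],
  ],
  roll=[-0.8, -1.8, -2.9, -4, -5.1, -6.2, -7.4, -8.6, -9.6, -10, -10, -10, -10, -10, -10],
  jaw=[30, 30, 30, 30, 30, 30, 30, 30, 30, 30, 30, 30, 30, 30, 30],
)

```text
time: 6.65
ee_pos: [0.4766, 0.0532, 0.129]
ee_rot: [180.0, -0.0, 88.2]
ft_force: [-0.7, -0.9, -0.3]
finger_gap: 0.0307
grip_force: 35.9
```

Run:
```python
from h import *
a=eyes.get_image('side'); b=eyes.get_image('top')
q=(270,220); p=(268,250)
f=lambda im,q:cv2.resize(im[q[1]-70:q[1]+70,q[0]-50:q[0]+50,::-1],(400,560),interpolation=cv2.INTER_CUBIC)
cv2.imwrite('pics/g2.png',np.hstack([f(a,q),f(b,p)]))
```

```text
(no output)
```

View pics/g2.png

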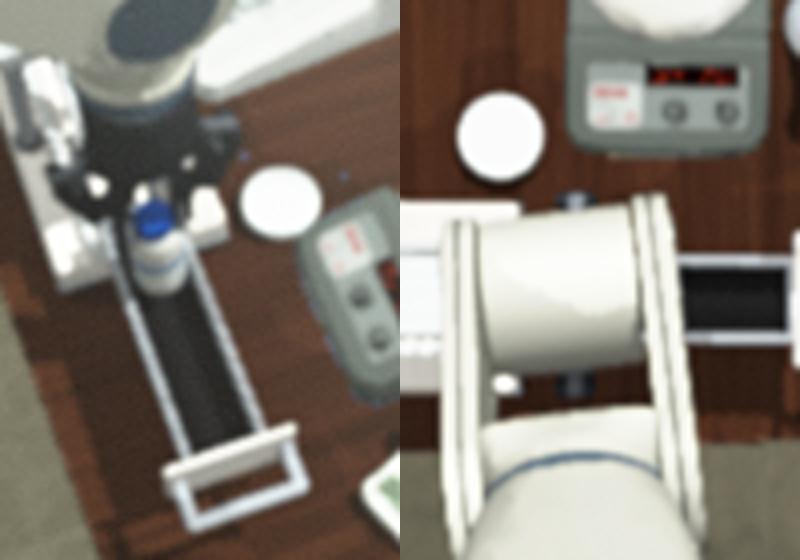

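The bottle hangs upright over the tray, with its cap at side crop (155,218), and it is in line with the walls. I lower it in small steps while watching the force.

>>> carry_out(
  xyz=[
    [0, 0, 0.15],
    [0, 0, 0.3],
    [0, 0, 0.4],
    [0, 0, 0.5],
    [0, 0, 0.5],
    [0, 0, 0.5],
  ],
  roll=[0, 0, 0, 0, 0, 0],
  jaw=[30, 30, 30, 30, 30, 30],
)

```text
time: 7.5
ee_pos: [0.4764, 0.0532, 0.1087]
ee_rot: [180.0, 0.0, 88.2]
ft_force: [-0.5, 0.4, -0.9]
finger_gap: 0.0302
grip_force: 35.9
```

>>> carry_out(
  xyz=[
    [0, 0, 0.1],
    [0, 0, 0.15],
    [0, 0, 0.2],
    [0, 0, 0.2],
  ],
  roll=[0, 0, 0, 0],
  jaw=[30, 30, 30, 30],
)

```text
time: 8.0
ee_pos: [0.4762, 0.0532, 0.1006]
ee_rot: [-180.0, 0.0, 88.2]
ft_force: [0.2, 0.7, -0.1]
finger_gap: 0.0308
grip_force: 35.9
```

>>> carry_out(
  xyz=[
    [0, 0, 0.05],
    [0, 0, 0.1],
    [0, 0, 0.12],
    [0, 0, 0.12],
  ],
  roll=[0, 0, 0, 0],
  jaw=[30, 30, 30, 30],
)

```text
time: 8.5
ee_pos: [0.4762, 0.0532, 0.0959]
ee_rot: [-180.0, 0.0, 88.2]
ft_force: [0.5, 0.2, 0.7]
finger_gap: 0.0304
grip_force: 36.2
```

>>> carry_out(
  xyz=[
    [0, 0, 0.03],
    [0, 0, 0.06],
    [0, 0, 0.06],
  ],
  roll=[0, 0, 0],
  jaw=[30, 30, 30],
)

```text
time: 8.88
ee_pos: [0.4767, 0.0534, 0.0955]
ee_rot: [180.0, -0.0, 88.2]
ft_force: [-6.9, 1.0, 26.6]
finger_gap: 0.0306
grip_force: 44.0
```

>>> carry_out(
  xyz=[
    [0, 0, -0.05],
    [0, 0, -0.05],
    [0, 0, -0.05],
    [0, 0, -0.05],
    [0, 0, -0.05],
    [0, 0, -1],
    [0, 0, -2],
    [0, 0, -3],
    [0, 0, -3],
  ],
  roll=[0, 0, 0, 0, 0, 0, 0, 0, 0],
  jaw=[33, 50, 70, 70, 70, 70, 70, 70, 70],
)

```text
time: 10.0
ee_pos: [0.4784, 0.0534, 0.2164]
ee_rot: [179.6, -0.0, 88.2]
ft_force: [0.8, -0.4, -0.5]
finger_gap: 0.0598
grip_force: 0.0
```

Run:
```python
from h import *
print(arm.sense()['ee_pos'],go(.4484,-.2775,.2,8.2),go(.4484,-.2775,.045,fr=(.4484,-.2775,.2,8.2)))
a=eyes.get_image('side');q=(270,220)
print(blobs(a,(100,120,60),(125,255,255)))
cv2.imwrite('pics/g3.png',cv2.resize(a[150:290,220:320,::-1],(400,560),interpolation=cv2.INTER_CUBIC))
```

```text
[0.47835952 0.05339623 0.21636776] ([np.float64(-8.292), np.float64(-0.488), np.float64(0.409)], np.float64(9.999)) ([np.float64(0.0), np.float64(0.0), np.float64(3.875)], 0)
[(array([267.8,  14. ]), np.int32(135)), (array([269.8,  60.9]), np.int32(63)), (array([292.5,  72.6]), np.int32(67)), (array([258.3, 209.9]), np.int32(74)), (array([293.9, 324.9]), np.int32(101)), (array([315.6, 367.2]), np.int32(112))]
```

View pics/g3.png

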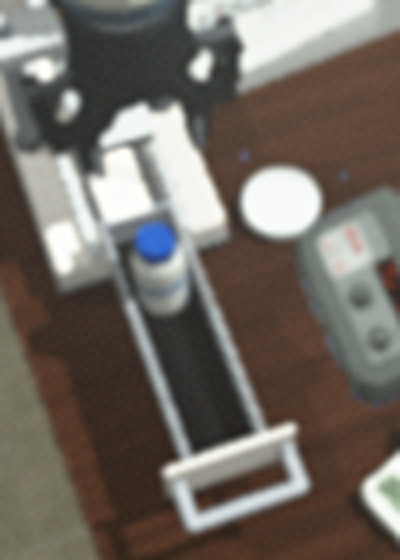

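The first bottle stands upright in the tray, with its cap at side (258,210). Next is the bottle at side (294,325).

>>> carry_out(
  xyz=[
    [-1, 0, 0],
    [-2.2, -0.1, 0],
    [-3.5, -0.2, 0],
    [-4.8, -0.3, 0],
    [-6, -0.4, 0],
    [-7.2, -0.45, 0.2],
    [-8.292, -0.488, 0.409],
    [-8.292, -0.488, 0.409],
    [-8.292, -0.488, 0.409],
    [-8.292, -0.488, 0.409],
    [-8.292, -0.488, 1.4],
    [-8.292, -0.488, 2.6],
    [-8.292, -0.488, 3.6],
    [-8.292, -0.488, 4.284],
    [-8.292, -0.488, 4.284],
  ],
  roll=[1.2, 2.4, 3.6, 4.8, 6, 7.2, 8.4, 9.6, 10, 10, 10, 10, 10, 10, 10],
  jaw=[70, 70, 70, 70, 70, 70, 70, 70, 70, 70, 70, 70, 70, 70, 70],
)

```text
time: 11.92
ee_pos: [0.4444, -0.2762, 0.0398]
ee_rot: [-179.8, 0.2, 8.3]
ft_force: [0.3, -1.2, -0.3]
finger_gap: 0.0596
grip_force: 0.0
```

>>> carry_out(
  xyz=[
    [0, 0, 0],
    [0, 0, 0],
    [0, 0, 0],
    [0, 0, 0],
    [0, 0, 0],
    [0, 0, -0.5],
    [0, 0, -1.5],
    [0, 0, -3],
    [0, 0, -4.4],
    [0, 0, -4.4],
  ],
  roll=[0, 0, 0, 0, 0, 0, 0, 0, 0, 0],
  jaw=[30, 30, 30, 30, 30, 30, 30, 30, 30, 30],
  newtons=40,
)

```text
time: 13.18
ee_pos: [0.4486, -0.2793, 0.2228]
ee_rot: [179.6, -0.4, 8.2]
ft_force: [-0.3, 0.1, -1.8]
finger_gap: 0.0342
grip_force: 36.5
```

Run:
```python
from h import *
print(arm.sense()['ee_pos'],go(.475,-.002,.22,88.2))
```

```text
[ 0.44862915 -0.27925331  0.22280562] ([np.float64(1.64), np.float64(-6.767), np.float64(0.07)], np.float64(-10.001))
```

>>> carry_out(
  xyz=[
    [0.2, -0.8, 0],
    [0.4, -1.8, 0],
    [0.7, -2.9, 0],
    [1, -4, 0],
    [1.3, -5, 0],
    [1.5, -6, 0],
    [1.64, -6.767, 0],
    [1.64, -6.767, 0.07],
    [1.64, -6.767, 0.07],
    [1.64, -6.767, 1],
    [1.64, -6.767, 2],
    [1.64, -6.767, 2.6],
    [1.64, -6.767, 2.9],
    [1.64, -6.767, 3],
    [1.64, -6.767, 3],
    [1.64, -6.767, 3],
  ],
  roll=[-1, -2.2, -3.4, -4.6, -5.8, -7, -8.2, -9.4, -10, -10, -10, -10, -10, -10, -10, -10],
  jaw=[30, 30, 30, 30, 30, 30, 30, 30, 30, 30, 30, 30, 30, 30, 30, 30],
)

```text
time: 15.18
ee_pos: [0.4733, -0.0004, 0.0989]
ee_rot: [179.9, 0.0, 88.2]
ft_force: [-0.3, 0.3, -0.2]
finger_gap: 0.0341
grip_force: 36.5
```

>>> carry_out(
  xyz=[
    [0, 0, 0.05],
    [0, 0, 0.08],
    [0, 0, 0.1],
    [0, 0, 0.1],
  ],
  roll=[0, 0, 0, 0],
  jaw=[30, 30, 30, 30],
)

```text
time: 15.68
ee_pos: [0.4726, -0.0004, 0.0941]
ee_rot: [-180.0, 0.0, 88.2]
ft_force: [0.3, 0.1, -0.4]
finger_gap: 0.0339
grip_force: 36.5
```

>>> carry_out(
  xyz=[
    [0, 0, 0.05],
    [0, 0, 0.05],
    [0, 0, 0.05],
  ],
  roll=[0, 0, 0],
  jaw=[30, 30, 30],
)

```text
time: 16.05
ee_pos: [0.4726, -0.0004, 0.0921]
ee_rot: [-180.0, -0.0, 88.2]
ft_force: [0.7, -0.4, -1.8]
finger_gap: 0.034
grip_force: 36.5
```

>>> carry_out(
  xyz=[
    [0, 0, 0.05],
    [0, 0, 0.05],
    [0, 0, 0.05],
  ],
  roll=[0, 0, 0],
  jaw=[30, 30, 30],
)

```text
time: 16.42
ee_pos: [0.473, -0.0003, 0.091]
ee_rot: [180.0, -0.0, 88.2]
ft_force: [-2.6, 0.2, 11.7]
finger_gap: 0.0338
grip_force: 40.1
```

>>> carry_out(
  xyz=[
    [0, 0, -0.03],
    [0, 0, -0.03],
    [0, 0, -0.03],
    [0, 0, -0.03],
    [0, 0, -0.03],
    [0, 0, -1],
    [0, 0, -2],
    [0, 0, -3.1],
    [0, 0, -3.1],
    [0, 0, -3.1],
  ],
  roll=[0, 0, 0, 0, 0, 0, 0, 0, 0, 0],
  jaw=[36, 50, 70, 70, 70, 70, 70, 70, 70, 70],
)

```text
time: 17.68
ee_pos: [0.4722, -0.0004, 0.2136]
ee_rot: [-180.0, 0.0, 88.2]
ft_force: [-0.3, -0.0, -0.5]
finger_gap: 0.0596
grip_force: 0.0
```

Run:
```python
from h import *
a=eyes.get_image('side')
print(blobs(a,(100,120,60),(125,255,255),30))
for y,x in((.053,.4766),(-.0,.4735)): print(proj('side',(x,y,.123)))
print(arm.sense()['ee_pos'],go(.458,-.391,.2,8.2))
```

```text
[(array([267.9,  14. ]), np.int32(135)), (array([269.8,  60.9]), np.int32(64)), (array([292.6,  72.5]), np.int32(66)), (array([258.5, 210.2]), np.int32(78)), (array([263.5, 224.8]), np.int32(76)), (array([315.6, 367.2]), np.int32(113))]
[258.10154876 210.68926081]
[263.56869093 225.94714692]
[ 4.71784655e-01 -3.75306455e-04  2.13087410e-01] ([np.float64(-9.772), np.float64(-0.036), np.float64(0.327)], np.float64(9.999))
```

>>> carry_out(
  xyz=[
    [-1, 0, 0],
    [-2.3, 0, 0],
    [-3.7, 0, 0],
    [-5.1, 0, 0],
    [-6.5, 0, 0],
    [-7.9, 0, 0.1],
    [-9.2, 0, 0.2],
    [-9.75, -0.036, 0.327],
    [-9.75, -0.036, 0.327],
    [-9.75, -0.036, 0.327],
    [-9.75, -0.036, 1.4],
    [-9.75, -0.036, 2.6],
    [-9.75, -0.036, 3.7],
    [-9.75, -0.036, 4.18],
    [-9.75, -0.036, 4.18],
    [-9.75, -0.036, 4.18],
  ],
  roll=[1, 2.2, 3.4, 4.6, 5.8, 7, 8.2, 9.4, 10, 10, 10, 10, 10, 10, 10, 10],
  jaw=[70, 70, 70, 70, 70, 70, 70, 70, 70, 70, 70, 70, 70, 70, 70, 70],
)

```text
time: 19.73
ee_pos: [0.4599, -0.3909, 0.0484]
ee_rot: [179.9, -0.1, 8.2]
ft_force: [-0.3, 0.2, 1.0]
finger_gap: 0.0598
grip_force: 0.0
```

>>> carry_out(
  xyz=[
    [0, 0, 0],
    [0, 0, 0],
    [0, 0, 0],
    [0, 0, 0],
    [0, 0, 0],
    [0, 0, -0.5],
    [0, 0, -1.5],
    [0, 0, -3],
    [0, 0, -4.4],
    [0, 0, -4.4],
    [0, 0, -4.4],
  ],
  roll=[0, 0, 0, 0, 0, 0, 0, 0, 0, 0, 0],
  jaw=[30, 30, 30, 30, 30, 30, 30, 30, 30, 30, 30],
  newtons=40,
)

```text
time: 21.1
ee_pos: [0.4586, -0.39, 0.2237]
ee_rot: [180.0, -0.0, 8.2]
ft_force: [-0.7, -0.2, -1.8]
finger_gap: 0.0295
grip_force: 34.7
```

Run:
```python
from h import *
print(arm.sense()['ee_pos'],go(.4735,-.056,.22,88.2))
```

```text
[ 0.4586442  -0.39002778  0.22370913] ([np.float64(1.557), np.float64(-8.213), np.float64(0.093)], np.float64(-10.001))
```

>>> carry_out(
  xyz=[
    [0.2, -0.8, 0],
    [0.4, -1.9, 0],
    [0.6, -3.1, 0],
    [0.8, -4.3, 0],
    [1, -5.5, 0],
    [1.2, -6.7, 0],
    [1.4, -7.6, 0],
    [1.557, -8.213, 0.093],
    [1.557, -8.213, 0.093],
    [1.557, -8.213, 1],
    [1.557, -8.213, 2],
    [1.557, -8.213, 2.6],
    [1.557, -8.213, 2.9],
    [1.557, -8.213, 3],
    [1.557, -8.213, 3],
    [1.557, -8.213, 3],
  ],
  roll=[-1, -2.2, -3.4, -4.6, -5.8, -7, -8.2, -9.4, -10, -10, -10, -10, -10, -10, -10, -10],
  jaw=[30, 30, 30, 30, 30, 30, 30, 30, 30, 30, 30, 30, 30, 30, 30, 30],
)

```text
time: 23.1
ee_pos: [0.4744, -0.0562, 0.1037]
ee_rot: [179.9, 0.0, 88.2]
ft_force: [0.1, 0.3, -0.4]
finger_gap: 0.0296
grip_force: 34.8
```

>>> carry_out(
  xyz=[
    [0, 0, 0.05],
    [0, 0, 0.05],
    [0, 0, 0.05],
    [0, 0, 0.05],
  ],
  roll=[0, 0, 0, 0],
  jaw=[30, 30, 30, 30],
)

```text
time: 23.6
ee_pos: [0.4738, -0.0561, 0.101]
ee_rot: [180.0, 0.0, 88.2]
ft_force: [-0.2, -0.9, -1.8]
finger_gap: 0.0298
grip_force: 34.8
```

>>> carry_out(
  xyz=[
    [0, 0, 0.05],
    [0, 0, 0.07],
    [0, 0, 0.07],
  ],
  roll=[0, 0, 0],
  jaw=[30, 30, 30],
)

```text
time: 23.98
ee_pos: [0.4736, -0.0561, 0.098]
ee_rot: [-180.0, 0.0, 88.2]
ft_force: [0.2, 0.4, -1.7]
finger_gap: 0.0293
grip_force: 34.8
```

>>> carry_out(
  xyz=[
    [0, 0, 0.04],
    [0, 0, 0.04],
    [0, 0, 0.04],
  ],
  roll=[0, 0, 0],
  jaw=[30, 30, 30],
)

```text
time: 24.35
ee_pos: [0.4739, -0.0562, 0.0968]
ee_rot: [180.0, 0.0, 88.2]
ft_force: [-0.7, -0.7, 4.0]
finger_gap: 0.0296
grip_force: 36.5
```

>>> carry_out(
  xyz=[
    [0, 0, -0.03],
    [0, 0, -0.03],
    [0, 0, -0.03],
    [0, 0, -0.03],
    [0, 0, -0.03],
    [0, 0, -1],
    [0, 0, -2],
    [0, 0, -3.1],
    [0, 0, -3.1],
    [0, 0, -3.1],
  ],
  roll=[0, 0, 0, 0, 0, 0, 0, 0, 0, 0],
  jaw=[36, 50, 70, 70, 70, 70, 70, 70, 70, 70],
)

```text
time: 25.6
ee_pos: [0.4733, -0.0561, 0.2202]
ee_rot: [-180.0, -0.0, 88.2]
ft_force: [0.4, -0.3, -0.2]
finger_gap: 0.0597
grip_force: 0.0
```

Run:
```python
from h import *
print(arm.sense()['ee_pos'],go(.474,-.187,.2,88.2),go(.474,-.187,.068,88.2))
a=eyes.get_image('side'); print(blobs(a,(100,120,60),(125,255,255),30),proj('side',(.4738,-.056,.123)))
cv2.imwrite('pics/g4.png',cv2.resize(a[150:330,200:340,::-1],(420,540),interpolation=cv2.INTER_CUBIC))
```

```text
[ 0.47333053 -0.05606663  0.22018783] ([np.float64(-3.271), np.float64(0.12), np.float64(0.505)], np.float64(-0.001)) ([np.float64(-3.271), np.float64(0.12), np.float64(3.805)], np.float64(-0.001))
[(array([267.9,  14.1]), np.int32(139)), (array([270. ,  60.9]), np.int32(68)), (array([179.7,  74.6]), np.int32(140)), (array([292.5,  72.6]), np.int32(67)), (array([263.5, 224.8]), np.int32(77)), (array([271.8, 242.1]), np.int32(85))] [270.85791606 242.44744037]
```

View pics/g4.png

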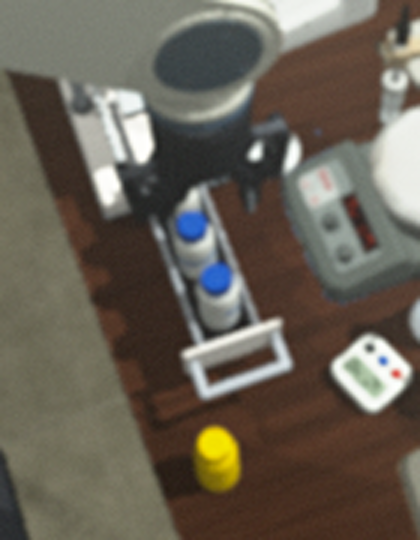

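All the bottles stand in the tray: caps at crop (192,225) and (215,278), and the first bottle is behind the gripper. Next I close the fingers, go down outside the handle and push.

>>> carry_out(
  xyz=[
    [-1, 0.05, 0],
    [-2.2, 0.1, 0],
    [-3.271, 0.12, 0],
    [-3.271, 0.12, 0.5],
    [-3.271, 0.12, 0.5],
    [-3.271, 0.12, 1.5],
    [-3.271, 0.12, 2.5],
    [-3.271, 0.12, 3.3],
    [-3.271, 0.12, 3.75],
    [-3.271, 0.12, 3.75],
    [-3.271, 0.12, 3.75],
  ],
  roll=[0, 0, 0, 0, 0, 0, 0, 0, 0, 0, 0],
  jaw=[0, 0, 0, 0, 0, 0, 0, 0, 0, 0, 0],
)

```text
time: 27.02
ee_pos: [0.4749, -0.1869, 0.0711]
ee_rot: [180.0, 0.0, 88.2]
ft_force: [-0.9, -0.3, -0.0]
finger_gap: -0.0001
grip_force: 0.0
```

>>> carry_out(
  xyz=[
    [0.15, 0, 0],
    [0.3, 0, 0],
    [0.45, 0, 0],
    [0.6, 0, 0],
    [0.75, 0, 0],
    [0.9, 0, 0],
    [1.05, 0, 0],
    [1.2, 0, 0],
    [1.35, 0, 0],
    [1.5, 0, 0],
    [1.65, 0, 0],
    [1.8, 0, 0],
    [1.95, 0, 0],
    [2.1, 0, 0],
    [2.25, 0, 0],
    [2.4, 0, 0],
    [2.55, 0, 0],
    [2.7, 0, 0],
    [2.85, 0, 0],
    [3.0, 0, 0],
  ],
  roll=[0, 0, 0, 0, 0, 0, 0, 0, 0, 0, 0, 0, 0, 0, 0, 0, 0, 0, 0, 0],
  jaw=[0, 0, 0, 0, 0, 0, 0, 0, 0, 0, 0, 0, 0, 0, 0, 0, 0, 0, 0, 0],
)

```text
time: 29.52
ee_pos: [0.4784, -0.0667, 0.0706]
ee_rot: [180.0, 0.0, 88.2]
ft_force: [1.7, -3.6, -0.3]
finger_gap: 0.0002
grip_force: 1.6
```

Run:
```python
from h import *
a=eyes.get_image('side'); print(blobs(a,(100,120,60),(125,255,255),20))
cv2.imwrite('pics/g5.png',cv2.resize(a[110:290,180:320,::-1],(420,540),interpolation=cv2.INTER_CUBIC))
```

```text
[(array([267.8,  14. ]), np.int32(132)), (array([269.9,  60.9]), np.int32(65)), (array([183.4,  73.3]), np.int32(82)), (array([292.6,  72.5]), np.int32(66))]
```

View pics/g5.png

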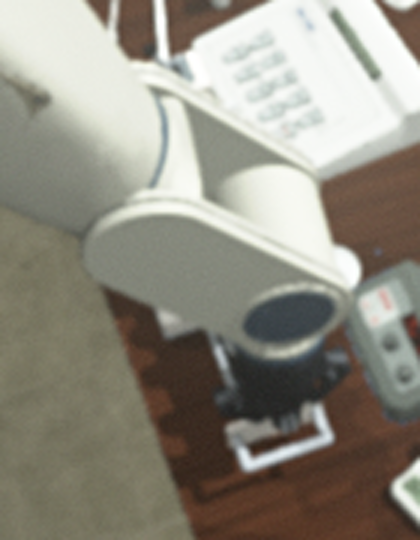

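Run:
```python
from h import *
for p in((243,465),(330,435),(287,450)): print(onz('side',180+p[0]/3,110+p[1]/3,.071).round(4))
```

```text
[ 0.4301 -0.086   0.071 ]
[ 0.5169 -0.0892  0.071 ]
[ 0.4736 -0.0878  0.071 ]
```

>>> carry_out(
  xyz=[
    [-0.2, 0, 0],
    [-0.2, 0, 0],
    [-0.2, 0, -1],
    [-0.2, 0, -2],
    [-1, 0, -3],
    [-2, 0, -3.5],
    [-3, 0, -3.5],
    [-3, 0, -3.5],
  ],
  roll=[0, 0, 0, 0, 0, 0, 0, 0],
  jaw=[0, 0, 0, 0, 0, 0, 0, 0],
)

```text
time: 30.58
ee_pos: [0.4743, -0.1893, 0.2109]
ee_rot: [179.9, 0.0, 88.0]
ft_force: [-0.2, -0.0, -0.6]
finger_gap: 0.0
grip_force: 0.0
```

Run:
```python
from h import *
a=eyes.get_image('side'); print(blobs(a,(100,120,60),(125,255,255),20)); b=eyes.get_image('top')
cv2.imwrite('pics/g6.png',np.hstack([cv2.resize(a[130:310,180:320,::-1],(420,540),interpolation=cv2.INTER_CUBIC),cv2.resize(b[170:305,220:315,::-1],(380,540),interpolation=cv2.INTER_CUBIC)]))
```

```text
[(array([267.9,  14. ]), np.int32(139)), (array([270. ,  60.9]), np.int32(67)), (array([179.7,  74.7]), np.int32(151)), (array([292.5,  72.6]), np.int32(67)), (array([214.1,  75.5]), np.int32(25))]
```

View pics/g6.png

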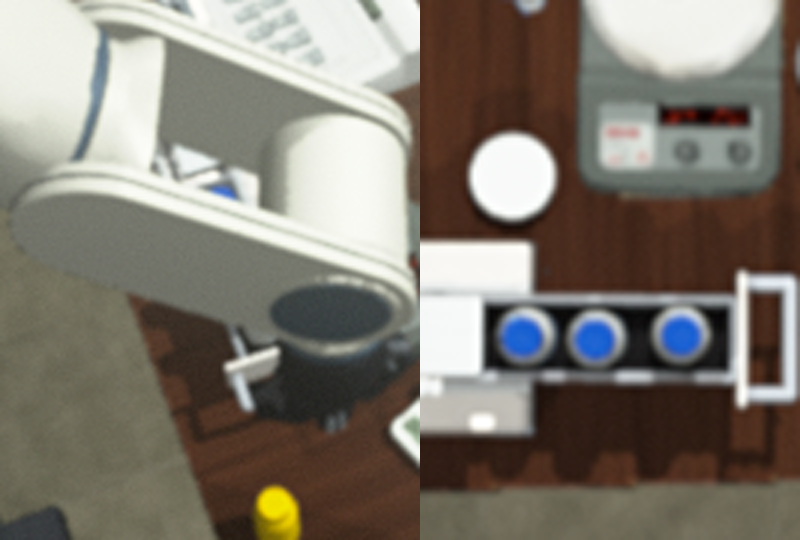

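The tray has moved in by about 50 mm and the fingers had slipped past the bar. The bottles still stand in line, with caps at top crop (522,335), (597,337) and (680,335). I'll push on the bar again from outside, lower this time.

>>> carry_out(
  xyz=[
    [1.25, 0, 0],
    [1.25, 0, 1.3],
    [1.25, 0, 2.5],
    [1.25, 0, 3.5],
    [1.25, 0, 3.87],
    [1.25, 0, 3.87],
    [1.25, 0, 3.87],
  ],
  roll=[0, 0, 0, 0, 0, 0, 0],
  jaw=[0, 0, 0, 0, 0, 0, 0],
)

```text
time: 31.55
ee_pos: [0.477, -0.1372, 0.057]
ee_rot: [179.9, 0.0, 88.2]
ft_force: [0.6, 0.1, 0.3]
finger_gap: -0.0
grip_force: 0.0
```

>>> carry_out(
  xyz=[
    [0.15, 0, 0],
    [0.3, 0, 0],
    [0.45, 0, 0],
    [0.6, 0, 0],
    [0.75, 0, 0],
    [0.9, 0, 0],
    [1.05, 0, 0],
    [1.2, 0, 0],
    [1.35, 0, 0],
    [1.5, 0, 0],
    [1.65, 0, 0],
    [1.8, 0, 0],
  ],
  roll=[0, 0, 0, 0, 0, 0, 0, 0, 0, 0, 0, 0],
  jaw=[0, 0, 0, 0, 0, 0, 0, 0, 0, 0, 0, 0],
)

```text
time: 33.05
ee_pos: [0.4784, -0.0647, 0.0558]
ee_rot: [180.0, 0.0, 88.2]
ft_force: [-0.1, -2.8, -0.4]
finger_gap: -0.0003
grip_force: 1.2
```

Run:
```python
from h import *
b=eyes.get_image('top'); print(blobs(b,(100,120,60),(125,255,255),20)); a=eyes.get_image('side')
cv2.imwrite('pics/g7.png',np.hstack([cv2.resize(a[130:310,180:320,::-1],(420,540),interpolation=cv2.INTER_CUBIC),cv2.resize(b[170:305,220:315,::-1],(380,540),interpolation=cv2.INTER_CUBIC)]))
```

```text
[(array([ 74.3, 143. ]), np.int32(164)), (array([ 16.3, 158. ]), np.int32(178)), (array([ 35.3, 155.3]), np.int32(81)), (array([ 25.8, 243.7]), np.int32(676)), (array([271.4, 253.5]), np.int32(74)), (array([249.8, 254.5]), np.int32(75)), (array([  1.8, 281.2]), np.int32(97))]
```

View pics/g7.png

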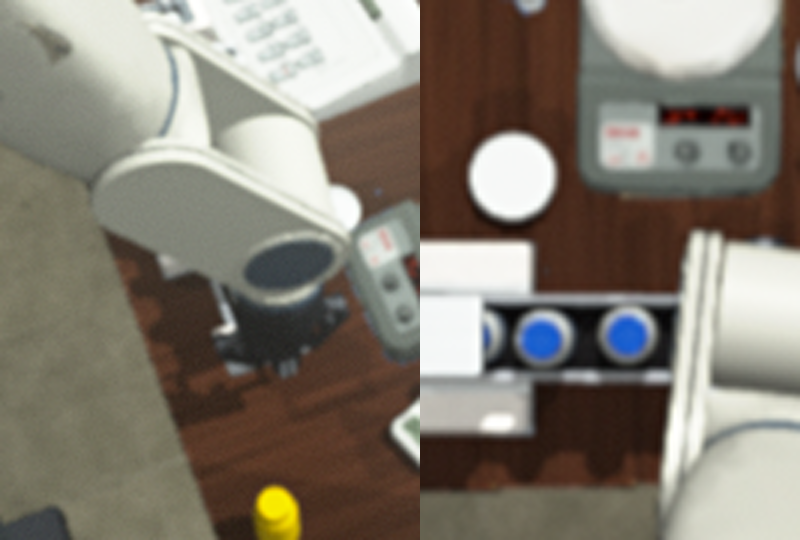

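>>> carry_out(
  xyz=[
    [0.15, 0, 0],
    [0.3, 0, 0],
    [0.45, 0, 0],
    [0.6, 0, 0],
    [0.75, 0, 0],
    [0.9, 0, 0],
    [1.05, 0, 0],
    [1.2, 0, 0],
    [1.35, 0, 0],
    [1.5, 0, 0],
    [1.65, 0, 0],
    [1.8, 0, 0],
    [1.95, 0, 0],
    [2.1, 0, 0],
    [2.25, 0, 0],
    [2.4, 0, 0],
    [2.55, 0, 0],
    [2.7, 0, 0],
    [2.8, 0, 0],
    [2.9, 0, 0],
  ],
  roll=[0, 0, 0, 0, 0, 0, 0, 0, 0, 0, 0, 0, 0, 0, 0, 0, 0, 0, 0, 0],
  jaw=[0, 0, 0, 0, 0, 0, 0, 0, 0, 0, 0, 0, 0, 0, 0, 0, 0, 0, 0, 0],
)

```text
time: 35.65
ee_pos: [0.4821, 0.0512, 0.0558]
ee_rot: [180.0, -0.0, 88.2]
ft_force: [1.0, -1.8, -0.0]
finger_gap: 0.0001
grip_force: 1.1
```

>>> carry_out(
  xyz=[
    [0.1, 0, 0],
    [0.2, 0, 0],
    [0.3, 0, 0],
    [0.3, 0, 0],
  ],
  roll=[0, 0, 0, 0],
  jaw=[0, 0, 0, 0],
)

```text
time: 36.15
ee_pos: [0.4824, 0.0627, 0.0558]
ee_rot: [180.0, 0.0, 88.2]
ft_force: [1.7, -1.4, 0.8]
finger_gap: -0.0004
grip_force: 0.8
```

>>> carry_out(
  xyz=[
    [0.08, 0, 0],
    [0.15, 0, 0],
    [0.2, 0, 0],
    [0.2, 0, 0],
  ],
  roll=[0, 0, 0, 0],
  jaw=[0, 0, 0, 0],
)

```text
time: 36.65
ee_pos: [0.4821, 0.0712, 0.0556]
ee_rot: [-179.9, -0.0, 88.2]
ft_force: [-0.1, -0.4, 0.3]
finger_gap: 0.0001
grip_force: 0.0
```

>>> carry_out(
  xyz=[
    [0.06, 0, 0],
    [0.1, 0, 0],
    [0.1, 0, 0],
  ],
  roll=[0, 0, 0],
  jaw=[0, 0, 0],
)

```text
time: 37.02
ee_pos: [0.482, 0.0732, 0.0555]
ee_rot: [-179.9, 0.2, 88.3]
ft_force: [0.3, -15.4, 1.2]
finger_gap: 0.0002
grip_force: 6.0
```

>>> carry_out(
  xyz=[
    [0.06, 0, 0],
    [0.1, 0, 0],
    [0.1, 0, 0],
  ],
  roll=[0, 0, 0],
  jaw=[0, 0, 0],
)

```text
time: 37.4
ee_pos: [0.4819, 0.0738, 0.0555]
ee_rot: [-179.9, 0.4, 88.4]
ft_force: [2.0, -40.7, 3.7]
finger_gap: 0.0001
grip_force: 15.4
```

Run:
```python
from h import *
print(go(.4845,.228,.30,235.4,fr=(.482,.077,.0555,88.2)))
```

```text
([np.float64(3.775), np.float64(-0.056), np.float64(-6.112)], -18.4)
```

>>> carry_out(
  xyz=[
    [-0.5, 0, 0],
    [-1.5, 0, 0],
    [-1.5, 0, -1.2],
    [-1.5, 0, -2.5],
    [-1.5, 0, -4],
    [-1.5, 0, -5.5],
    [-1.5, 0, -6.1],
    [-0.5, 0, -6.1],
    [1, 0, -6.1],
    [2.5, 0, -6.1],
    [3.774, -0.06, -6.1],
    [3.774, -0.06, -6.1],
    [3.774, -0.06, -6.1],
    [3.774, -0.06, -6.1],
    [3.774, -0.06, -6.1],
    [3.774, -0.06, -6.1],
    [3.774, -0.06, -6.1],
    [3.774, -0.06, -6.1],
    [3.774, -0.06, -6.1],
    [3.774, -0.06, -6.1],
  ],
  roll=[0, 0, -1, -2.2, -3.4, -4.6, -5.8, -7, -8.2, -9.4, -10.6, -11.8, -13, -14.2, -15.4, -16.6, -17.8, -18.4, -18.4, -18.4],
  jaw=[0, 0, 0, 0, 0, 70, 70, 70, 70, 70, 70, 70, 70, 70, 70, 70, 70, 70, 70, 70],
)

```text
time: 39.9
ee_pos: [0.4849, 0.2299, 0.2996]
ee_rot: [180.0, -0.0, -124.7]
ft_force: [-0.8, -0.3, 0.4]
finger_gap: 0.06
grip_force: 0.0
```

Run:
```python
from h import *
s=arm.sense();print(s['ee_pos'],s['ee_rot'],s['qpos'][5],go(.4845,.228,.208,fr=None))
```

```text
[0.48488897 0.22992146 0.29957117] [ 1.79976491e+02 -1.76034620e-02 -1.24693254e+02] -121.21909480315006 ([np.float64(0.045), np.float64(-0.019), np.float64(2.289)], 0)
```

>>> carry_out(
  xyz=[
    [0.04, 0, 0.8],
    [0.04, 0, 1.6],
    [0.04, 0, 2.1],
    [0.04, 0, 2.27],
    [0.04, 0, 2.27],
    [0.04, 0, 2.27],
    [0.04, 0, 2.27],
    [0.04, 0, 2.27],
    [0.04, 0, 2.27],
    [0.04, 0, 2.27],
  ],
  roll=[0, 0, 0, 0, 0, 0, 0, 0, 0, 0],
  jaw=[70, 70, 70, 70, 70, 35, 35, 35, 35, 35],
  newtons=60,
)

```text
time: 41.15
ee_pos: [0.4821, 0.2307, 0.2111]
ee_rot: [179.7, 0.1, -124.7]
ft_force: [-15.2, 7.5, 14.5]
finger_gap: 0.0363
grip_force: 58.3
```

>>> carry_out(
  xyz=[
    [0, 0, 0],
    [0, 0, 0],
    [0, 0, 0],
    [0, 0.09, 0.1],
    [0, 0.09, 0.3],
    [0, 0.09, 0.3],
    [0, 0.09, 0.3],
    [0, 0.09, 0.3],
    [0, 0.09, 0.3],
    [0, 0.09, 0.3],
    [0, 0.09, 0.3],
  ],
  roll=[0, 0, 0, 0, 0, 0, 0, 0, 0, 0, 0],
  jaw=[65, 65, 65, 65, 65, 65, 35, 35, 35, 35, 35],
  newtons=60,
)

```text
time: 42.52
ee_pos: [0.4814, 0.2305, 0.1971]
ee_rot: [-180.0, 0.0, -124.6]
ft_force: [-0.5, -2.0, 3.0]
finger_gap: 0.038
grip_force: 60.1
```

>>> carry_out(
  xyz=[
    [0, 0, 0],
    [0, 0, 0.01],
    [0, 0, 0.015],
    [0, 0, 0.02],
    [0, 0, 0.025],
    [0, 0, 0.03],
    [0, 0, 0.035],
    [0, 0, 0.04],
    [0, 0, 0.045],
    [0, 0, 0.05],
    [0, 0, 0.055],
    [0, 0, 0.06],
    [0, 0, 0.065],
    [0, 0, 0.07],
    [0, 0, 0.075],
    [0, 0, 0.08],
    [0, 0, 0.09],
    [0, 0, 0.1],
    [0, 0, 0.105],
    [0, 0, 0.11],
  ],
  roll=[0.8, 2, 3.25, 4.5, 5.75, 7, 8.25, 9.5, 10.75, 12, 13.25, 14.5, 15.75, 17, 18.25, 19.5, 20.75, 22, 23.25, 24.5],
  jaw=[35, 35, 35, 35, 35, 35, 35, 35, 35, 35, 35, 35, 35, 35, 35, 35, 35, 35, 35, 35],
)

```text
time: 45.02
ee_pos: [0.4825, 0.2317, 0.1928]
ee_rot: [180.0, -0.2, 39.1]
ft_force: [2.3, 2.4, -1.9]
finger_gap: 0.0376
grip_force: 60.4
```

>>> carry_out(
  xyz=[
    [0, 0, 0.005],
    [0, 0, 0.01],
    [0, 0, 0.02],
    [0, 0, 0.025],
    [0, 0, 0.03],
    [0, 0, 0.03],
  ],
  roll=[1.2, 2.4, 3.6, 4.8, 6, 6],
  jaw=[35, 35, 35, 35, 35, 35],
)

```text
time: 45.78
ee_pos: [0.4827, 0.231, 0.1917]
ee_rot: [-179.9, -0.2, -8.5]
ft_force: [5.8, 0.6, -1.8]
finger_gap: 0.0379
grip_force: 60.5
```

Run:
```python
from h import *
s=arm.sense();print(s['ee_rot'],s['qpos'][5],s['ft_torque'])
```

```text
[-1.79912110e+02 -1.54711830e-01 -8.53325406e+00] 122.84722378133553 [ 0.0255387  -0.90464547 -0.12268347]
```

>>> carry_out(
  xyz=[
    [0, 0, 0],
    [0, 0, 0],
    [0, 0, 0],
    [0, 0, 0],
    [0, 0, 0],
    [0, 0, 0],
    [0, 0, 0],
    [0, 0, 0],
    [0, 0, 0],
    [0, 0, 0],
    [0, 0, 0],
    [0, 0, 0],
    [0, 0, 0],
    [0, 0, 0],
    [0, 0, 0],
    [0, 0, 0],
    [0, 0, 0],
    [0, 0, 0],
    [0, 0, 0],
    [0, 0, 0],
  ],
  roll=[0, 0, 0, -1.2, -2.5, -3.8, -5.1, -6.4, -7.7, -9, -10.3, -11.6, -12.9, -14.2, -15.5, -16.8, -18.1, -19.4, -20.7, -22],
  jaw=[70, 70, 70, 70, 70, 70, 70, 70, 70, 70, 70, 70, 70, 70, 70, 70, 70, 70, 70, 70],
)

```text
time: 48.28
ee_pos: [0.481, 0.2305, 0.1913]
ee_rot: [-180.0, -0.0, 167.8]
ft_force: [-0.4, 0.4, -0.5]
finger_gap: 0.0598
grip_force: 0.0
```

>>> carry_out(
  xyz=[
    [0, 0, 0],
    [0, 0, 0],
    [0, 0, 0],
    [0, 0, 0],
    [0, 0, 0],
    [0, 0, 0],
    [0, 0, 0],
    [0, 0, 0],
    [0, 0, 0],
    [0, 0, 0],
    [0, 0, 0],
    [0, 0, 0],
    [0, 0, 0],
    [0, 0, 0],
  ],
  roll=[-1.2, -2.5, -3.8, -5.1, -6.4, -7.7, -8.5, -8.5, -8.5, -8.5, -8.5, -8.5, -8.5, -8.5],
  jaw=[70, 70, 70, 70, 70, 70, 70, 70, 70, 35, 35, 35, 35, 35],
  newtons=70,
)

```text
time: 50.02
ee_pos: [0.4815, 0.2305, 0.1918]
ee_rot: [-180.0, 0.0, -124.6]
ft_force: [-1.7, -1.9, 5.3]
finger_gap: 0.0376
grip_force: 69.7
```

>>> carry_out(
  xyz=[
    [0, 0, 0],
    [0, 0, 0.01],
    [0, 0, 0.015],
    [0, 0, 0.02],
    [0, 0, 0.025],
    [0, 0, 0.03],
    [0, 0, 0.035],
    [0, 0, 0.04],
    [0, 0, 0.045],
    [0, 0, 0.05],
    [0, 0, 0.055],
    [0, 0, 0.06],
    [0, 0, 0.065],
    [0, 0, 0.07],
    [0, 0, 0.075],
    [0, 0, 0.08],
    [0, 0, 0.085],
    [0, 0, 0.085],
  ],
  roll=[0.8, 2, 3.25, 4.5, 5.75, 7, 8.25, 9.5, 10.75, 12, 13.25, 14.5, 15.75, 17, 18.25, 19.5, 20.5, 20.5],
  jaw=[35, 35, 35, 35, 35, 35, 35, 35, 35, 35, 35, 35, 35, 35, 35, 35, 35, 35],
)

```text
time: 52.28
ee_pos: [0.4821, 0.2319, 0.1882]
ee_rot: [179.9, -0.2, 71.3]
ft_force: [1.2, 4.4, -0.4]
finger_gap: 0.0378
grip_force: 70.0
```

Run:
```python
from h import *
s=arm.sense();print(s['ee_rot'],s['qpos'][5],s['ft_torque'])
```

```text
[ 1.79941891e+02 -1.74509929e-01  7.12604131e+01] 43.036027177609476 [ 0.83289202 -0.17378811 -0.14490466]
```

>>> carry_out(
  xyz=[
    [0, 0, 0.005],
    [0, 0, 0.01],
    [0, 0, 0.015],
    [0, 0, 0.02],
    [0, 0, 0.02],
  ],
  roll=[1, 2, 3, 4, 4],
  jaw=[35, 35, 35, 35, 35],
)

```text
time: 52.9
ee_pos: [0.4825, 0.2316, 0.1876]
ee_rot: [180.0, -0.2, 39.4]
ft_force: [3.2, 4.4, -0.2]
finger_gap: 0.0377
grip_force: 70.1
```

Run:
```python
from h import *
s=arm.sense();print(s['ee_rot'],s['qpos'][5],s['ft_torque'])
```

```text
[179.99976103  -0.19991744  39.39785249] 74.90211515393723 [ 0.74893156 -0.49033685 -0.0885028 ]
```

>>> carry_out(
  xyz=[
    [0, 0, 0.005],
    [0, 0, 0.01],
    [0, 0, 0.015],
    [0, 0, 0.02],
    [0, 0, 0.02],
  ],
  roll=[1, 2, 3, 4, 4],
  jaw=[35, 35, 35, 35, 35],
)

```text
time: 53.52
ee_pos: [0.4827, 0.2312, 0.1868]
ee_rot: [-179.9, -0.2, 7.5]
ft_force: [4.5, 3.6, 1.0]
finger_gap: 0.0377
grip_force: 70.2
```

Run:
```python
from h import *
s=arm.sense();print(s['ee_rot'],s['qpos'][5],s['ft_torque'])
```

```text
[-1.79936510e+02 -1.76633491e-01  7.53649964e+00] 106.77129524496813 [ 0.42679077 -0.72604752 -0.03836847]
```

>>> carry_out(
  xyz=[
    [0, 0, 0.005],
    [0, 0, 0.01],
    [0, 0, 0.015],
    [0, 0, 0.015],
  ],
  roll=[1, 2, 3, 3],
  jaw=[35, 35, 35, 35],
)

```text
time: 54.02
ee_pos: [0.4826, 0.2309, 0.1863]
ee_rot: [-179.9, -0.1, -16.4]
ft_force: [4.8, 1.6, 0.8]
finger_gap: 0.0382
grip_force: 70.3
```

Run:
```python
from h import *
s=arm.sense();print(s['ee_rot'],s['qpos'][5],s['ft_torque'])
```

```text
[-1.79900936e+02 -1.40009106e-01 -1.63563426e+01] 130.6687789716093 [ 0.2159503  -0.88260138 -0.05936223]
```

>>> carry_out(
  xyz=[
    [0, 0, 0],
    [0, 0, 0],
    [0, 0, 0],
    [0, 0, 0],
    [0, 0, 0],
    [0, 0, 0],
    [0, 0, 0],
    [0, 0, 0],
    [0, 0, 0],
    [0, 0, 0],
    [0, 0, 0],
    [0, 0, 0],
    [0, 0, 0],
    [0, 0, 0],
    [0, 0, 0],
    [0, 0, 0],
    [0, 0, 0],
    [0, 0, 0],
    [0, 0, 0],
    [0, 0, 0],
  ],
  roll=[0, 0, 0, -1.2, -2.5, -3.8, -5.1, -6.4, -7.7, -9, -10.3, -11.6, -12.9, -14, -14, -14, -14, -14, -14, -14],
  jaw=[70, 70, 70, 70, 70, 70, 70, 70, 70, 70, 70, 70, 70, 70, 70, 35, 35, 35, 35, 35],
  newtons=80,
)

```text
time: 56.52
ee_pos: [0.482, 0.2306, 0.1864]
ee_rot: [179.9, -0.0, 95.3]
ft_force: [1.1, -2.1, 5.8]
finger_gap: 0.0376
grip_force: 79.7
```

>>> carry_out(
  xyz=[
    [0, 0, 0.005],
    [0, 0, 0.01],
    [0, 0, 0.015],
    [0, 0, 0.015],
  ],
  roll=[1, 2, 3, 3],
  jaw=[35, 35, 35, 35],
)

```text
time: 57.02
ee_pos: [0.4811, 0.2289, 0.1858]
ee_rot: [179.9, 0.2, 71.5]
ft_force: [-3.0, -9.7, 12.0]
finger_gap: 0.0377
grip_force: 80.4
```

Run:
```python
from h import *
s=arm.sense();print(s['ee_rot'],s['qpos'][5],s['ft_torque'])
```

```text
[179.93947261   0.21616731  71.50901014] 42.91535635876816 [-1.60880022  0.43250011  1.40663006]
```

>>> carry_out(
  xyz=[
    [0, 0, 0],
    [0, 0, 0],
    [0, 0, 0],
  ],
  roll=[0.5, 1, 1],
  jaw=[35, 35, 35],
)

```text
time: 57.4
ee_pos: [0.4792, 0.2263, 0.1856]
ee_rot: [-180.0, 0.5, 63.4]
ft_force: [-6.4, -20.3, 19.3]
finger_gap: 0.0376
grip_force: 81.6
```

Run:
```python
from h import *
s=arm.sense();print(s['ee_rot'],s['qpos'][5],s['ft_torque'])
```

```text
[-179.96494421    0.53861251   63.44066718] 50.96428171836313 [-3.56400418  1.43294426  0.46155638]
```

>>> carry_out(
  xyz=[
    [0, 0, 0],
    [0, 0, 0],
    [0, 0, 0],
    [0, 0, 0],
    [0, 0, 0],
    [0, 0, 0],
    [0, 0, 0],
    [0, 0, 0],
    [0, 0, 0],
    [0, 0, 0],
  ],
  roll=[0, 0, 0, -1, -2, -3, -3, -3, -3, -3],
  jaw=[70, 70, 70, 70, 70, 70, 35, 35, 35, 35],
  newtons=100,
)

```text
time: 58.65
ee_pos: [0.4819, 0.2308, 0.1857]
ee_rot: [179.9, -0.0, 87.3]
ft_force: [-0.2, 0.2, 4.8]
finger_gap: 0.0369
grip_force: 99.6
```

>>> carry_out(
  xyz=[
    [0, 0, 0],
    [0, 0, 0],
    [0, 0, 0],
  ],
  roll=[0.5, 1, 1],
  jaw=[35, 35, 35],
)

```text
time: 59.02
ee_pos: [0.4813, 0.2284, 0.1856]
ee_rot: [180.0, 0.2, 79.3]
ft_force: [-0.4, -12.3, 10.1]
finger_gap: 0.0366
grip_force: 100.2
```

Run:
```python
from h import *
s=arm.sense();print(s['ee_rot'],s['qpos'][5],s['ft_torque'])
```

```text
[179.96950756   0.24162062  79.3211123 ] 35.064311382524636 [-2.15468356  0.11976624  0.19638907]
```

>>> carry_out(
  xyz=[
    [0, 0, 0],
    [0, 0, 0],
    [0, 0, 0],
    [0, 0, -0.5],
    [0, 0, -1.5],
    [0, 0, -2.8],
    [0, 0, -2.8],
    [0, 0, -2.8],
  ],
  roll=[0, 0, 0, 0, 0, 0, -1.1, -1.1],
  jaw=[75, 75, 75, 75, 75, 75, 75, 75],
  newtons=40,
)

```text
time: 60.02
ee_pos: [0.4813, 0.2307, 0.2975]
ee_rot: [180.0, -0.0, 88.1]
ft_force: [-0.3, -0.3, -0.3]
finger_gap: 0.064
grip_force: 0.0
```

Run:
```python
from h import *
print(arm.sense()['ee_pos'],go(.447,.382,.3,88.2),go(.447,.382,.122))
a=eyes.get_image('side');b=eyes.get_image('top')
cv2.imwrite('pics/g8.png',np.hstack([cv2.resize(a[100:240,190:290,::-1],(400,560),interpolation=cv2.INTER_CUBIC),cv2.resize(b[190:302,140:220,::-1],(400,560),interpolation=cv2.INTER_CUBIC)]))
```

```text
[0.48126752 0.23069804 0.2974953 ] ([np.float64(3.752), np.float64(-0.981), np.float64(-0.063)], np.float64(-0.011)) ([np.float64(3.752), np.float64(-0.981), np.float64(4.387)], 0)
```

View pics/g8.png

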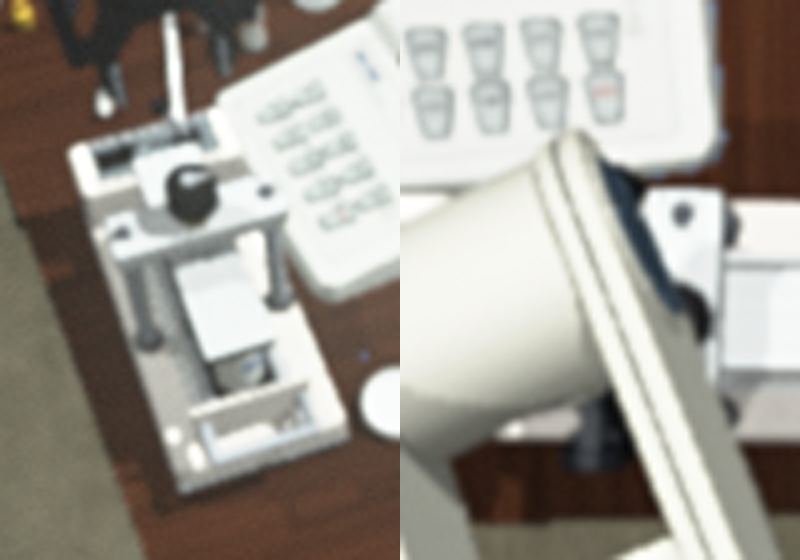

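The side view shows the tray home, with the front panel at crop (250,395). A bottle stands under the plate and the knob is down close to the beam at (190,195). Next is the toggle, with its ball at (158,105).

>>> carry_out(
  xyz=[
    [1.2, -0.3, -0.06],
    [2.5, -0.7, -0.06],
    [3.752, -0.981, -0.06],
    [3.752, -0.981, -0.06],
    [3.752, -0.981, 1],
    [3.752, -0.981, 2.4],
    [3.752, -0.981, 3.6],
    [3.752, -0.981, 4.2],
    [3.752, -0.981, 4.38],
    [3.752, -0.981, 4.38],
  ],
  roll=[0, 0, 0, 0, 0, 0, 0, 0, 0, 0],
  jaw=[0, 0, 0, 0, 0, 0, 0, 0, 0, 0],
)

```text
time: 61.38
ee_pos: [0.447, 0.3813, 0.1219]
ee_rot: [-180.0, 0.0, 88.1]
ft_force: [0.2, 0.6, -0.2]
finger_gap: -0.0003
grip_force: 0.0
```

>>> carry_out(
  xyz=[
    [0, 0.1, 0],
    [0, 0.25, 0],
    [0, 0.4, 0],
    [0, 0.55, 0],
    [0, 0.7, 0],
    [0, 0.85, 0],
    [0, 1, 0],
    [0, 1.15, 0],
    [0, 1.25, 0],
    [0, 1.25, 0],
  ],
  roll=[0, 0, 0, 0, 0, 0, 0, 0, 0, 0],
  jaw=[0, 0, 0, 0, 0, 0, 0, 0, 0, 0],
)

```text
time: 62.62
ee_pos: [0.4977, 0.3805, 0.1239]
ee_rot: [179.9, -0.1, 88.2]
ft_force: [-3.3, -2.8, 12.7]
finger_gap: 0.0003
grip_force: 6.3
```

>>> carry_out(
  xyz=[
    [0, 0.1, 0],
    [0, 0.2, 0],
    [0, 0.3, 0],
    [0, 0.3, 0],
  ],
  roll=[0, 0, 0, 0],
  jaw=[0, 0, 0, 0],
)

```text
time: 63.12
ee_pos: [0.5107, 0.3805, 0.1237]
ee_rot: [179.8, -0.1, 88.2]
ft_force: [1.0, -1.7, 8.5]
finger_gap: 0.0001
grip_force: 3.6
```

Run:
```python
from h import *
a=eyes.get_image('side')
cv2.imwrite('pics/g9.png',cv2.resize(a[85:185,180:280,::-1],(560,560),interpolation=cv2.INTER_CUBIC))
print((proj('side',(.499,.382,.132))-[180,85])*5.6,(proj('side',(.537,.381,.132))-[180,85])*5.6,(proj('side',(.518,.382,.088))-[180,85])*5.6)
```

```text
[278.81630203 240.73246035] [340.56478593 223.29720971] [318.36538445 282.1796914 ]
```

View pics/g9.png

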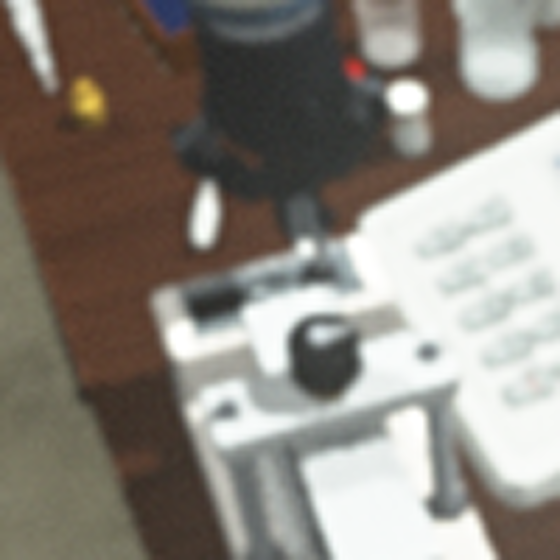

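>>> carry_out(
  xyz=[
    [0, 0.1, 0],
    [0, 0.2, 0],
    [0, 0.3, 0],
    [0, 0.3, 0],
  ],
  roll=[0, 0, 0, 0],
  jaw=[0, 0, 0, 0],
)

```text
time: 63.68
ee_pos: [0.5209, 0.3792, 0.1216]
ee_rot: [-180.0, 0.0, 88.2]
ft_force: [0.2, 0.1, 0.7]
finger_gap: 0.0001
grip_force: 0.2
```

>>> carry_out(
  xyz=[
    [0, -0.3, 0],
    [0, -0.9, 0],
    [0, -1.5, 0],
    [0, -1.5, -1.5],
    [0, -1.5, -3],
    [-1.5, -1.5, -4],
    [-3, -1.5, -4],
    [-4, -1.5, -4],
  ],
  roll=[0, 0, 0, 0, 0, 0, 0, 0],
  jaw=[0, 0, 0, 0, 0, 0, 0, 0],
)

```text
time: 64.68
ee_pos: [0.4545, 0.2196, 0.2824]
ee_rot: [180.0, -0.0, 88.2]
ft_force: [0.3, -0.1, 0.6]
finger_gap: 0.0
grip_force: 0.0
```

Run:
```python
from h import *
a=eyes.get_image('side');b=eyes.get_image('top')
cv2.imwrite('pics/g10.png',np.hstack([cv2.resize(a[95:165,195:275,::-1],(400,350),interpolation=cv2.INTER_CUBIC),cv2.resize(b[220:290,130:210,::-1],(400,350),interpolation=cv2.INTER_CUBIC)]))
```

```text
(no output)
```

View pics/g10.png

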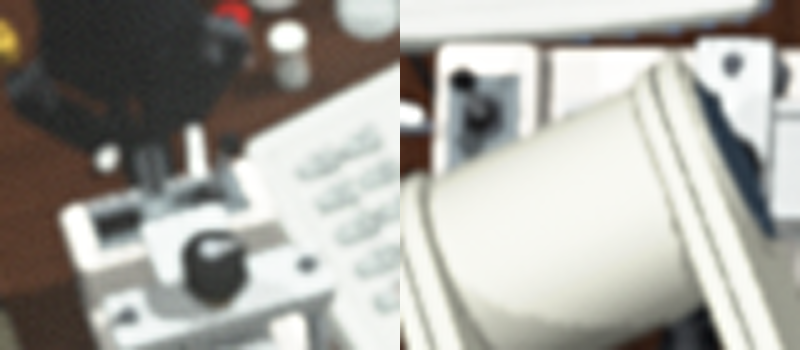

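The top view shows the toggle ball at (462,78), against (462,147) before, which is the full on-swing. The arm is clear, so I hand in.

```bash
python3 -c "
from cell import arm; print(arm.sign_off())"
```

```text
the job is handed in; nothing more can be done
None
```

I handed the job in: three white bottles stand in the tray, the tray is home, the knob is tight at its stop, and the toggle is on; the verdict was not shown, and I viewed 15 pictures, one over the limit of 14.

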